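# Shield the dish and shuttle its carrier under the imaging head

## Task

Slide the flat black cover fully shut over the dish compartment while the carrier is still out in the loading zone, in front of the overhanging microscope head. Then push the carrier along its rail under the head until it clicks into the next station, without running past it, and leave it seated there with the cover still shut. Do not disturb the bottle, the tip box or the stack of dishes standing around.

Things in the scene. Friction and masses are not known exactly. Their poses are not given: they have to be found in the camera images.
- unit: Fixed imaging unit. Origin on the table below the rail's centre line, level with the black index lines; z up, y along the rail (the carrier's push direction; yaw 0: world +y), x across. White base 160 mm across, y -240 to 330 mm, top at 18 mm; two steel rails, tops at 30 mm; black end block at y = -234 mm, top at 38 mm. White pillar 150 mm across at y 245 to 315 mm carries the head.
- carrier (a joint): Carrier's place along the rail in m, growing along the unit's +y: starts 0 to 0.04 (loading zone); station detent at 0.180; rail's hard end 0.215. Friction 1.5 N. A spring ball must climb a cross pin (rise begins 16 mm, crest 8.5 mm before the station; 8 N or so in all), then drops into the notch (1 mm play either way); a like pin lies 8.5 mm past it. Elsewhere it stays where left.
- cover (a joint): Place of the flat cover on the carrier in m: 0 = parked open over the carrier's front deck (starts 0 to 0.03), 0.078 = fully shut over the dish compartment, at its stop. It closes along the unit's -y, away from the head. Friction 0.8 N, less than the carrier's, so closing it does not drag the carrier; pushing its fin to +y would open it again.
- carrier_tail (a point): Grip point on the carrier's tail rib; axes as the unit's. Carrier: aluminium tray, 100 mm across, 170 mm long; rear (-y) half an open compartment with a 60 mm dish, front half a deck. From the middle of its rear wall an upright rib sticks out to -y: 10 mm thick (x), 36 mm long (y), from 40 to 80 mm above the table. Point: mid-thickness, mid-length, 64 mm above the table.
- cover_fin (a point): Grip point on the cover's fin; axes as the unit's. Cover: black plate 88 x 84 x 5 mm, top 61.5 mm above the table, between guide lips 66 mm high, 46 to 50 mm off the centre line. Fin on its rear part: 10 mm thick (x), 40 mm long (y), up to 100.5 mm above the table. Point: mid-thickness, mid-length, 89.5 mm above the table; at the start 13 mm or more out from under the head.
- station_mark (a point): Fixed point where carrier_tail lies when the carrier is seated in the station detent. The carrier's rear wall face, where the rib begins, is then level with the black index lines on both sides of the white base (18 mm further along +y than this point).
- bottle: Bystander: closed glass medium bottle, 68 mm diameter, 130 mm tall, origin at the centre of its underside.
- tip_box: Bystander: white pipette tip box with grey lid, 87 x 122 x 57 mm, origin at the centre of its underside.
- dish_stack: Bystander: stack of three closed dishes, 90 mm diameter, 45 mm tall, origin at the centre of its underside.
- head_edge (a point): Middle of the lower near edge of the black overhanging head, 155 mm above the table. From here the head reaches 75 mm to either side, 338 mm to the unit's +y, and 50 mm up (lamp house on its far half up to 255 mm). A 66 mm condenser hangs below it 68 mm in, underside at 126 mm. At the station an upright gripper on the tail rib hits the head: lean the tool 30 to 45 degrees back to -y.

How it is judged (in metres and radians):
On the way, in this order (a step that is already met when the one before it is completed fails the run):
1. the cover is fully shut while the carrier is still in the loading zone (value of joint cover above 0.074 m and value of joint carrier below 0.09 m), for 0.2 s.
2. the carrier is in the station detent with the cover shut (value of joint carrier between 0.1765 and 0.1835 m and value of joint cover above 0.074 m), for 0.2 s.
At the end, for the whole second after the job is handed in: The carrier sits at rest in the station detent (joint within 3.5 mm of 0.180) and the cover is shut to within 4 mm of its stop (joint above 0.074), both still (all of step 2 and velocity of joint carrier between -0.01 and 0.01 m/s and velocity of joint cover between -0.01 and 0.01 m/s); the robot touches nothing.
It fails at once if the carrier runs past the station (joint beyond 0.195) (value of joint carrier above 0.195 m).
It fails at once if a bystander is moved by more than 20 mm (distance of any of bottle, tip_box, dish_stack from where it was at the start of the episode above 0.02 m).
It fails at once if a bystander is tipped by more than 0.4 rad (angle between any of bottle, tip_box, dish_stack's own z axis and vertical above 0.4 rad).
It also fails if it takes over 50 s, if anything falls off the work surface, if the arm or the gripper's body presses on something with over 40 N, if the wrist force passes 120 N, or if a joint passes its speed limit or range.

## Robot

A 6-joint arm with a two-finger parallel gripper is mounted at the origin on the work surface. World frame = base frame: x ahead of the robot, y to its left, z up, the work surface at z = 0. Lengths are in m, angles in degrees, forces in N, time in s.
With the tool pointing down it reaches from about 0.4 to 0.825 m from the base axis. Payload 7 kg.
Tool frame: the origin (TCP) lies at the very end of the fingers, on their centre line; the grasp point (between the pads) lies 19 mm behind it (ctrl.grip_depth is the distance from the TCP to the grasp point, in m); z points along the fingers, y is the line along which they close (so a half turn about z gives the same grasp; the last joint's range is limited). The gripper opens to 88 mm and grips with 3 to 60 N. Pads are 19 mm wide; open, the fingers measure 130 mm over their backs; the gripper's body (78 mm by 193 mm) begins 47 mm behind the grasp point.
Start: joints at [16.507, 20.546, 0.682, 0, -70.136, -16.507], TCP at [0.675, -0, 0.195] pointing down, gripper open.
Joint ranges: [-176.03, 176.03], [-82.01, 121.73], [-58.28, 71.71], [-173.87, 95.51], [-174.79, -0.11], [-173.66, 173.66]. Speed limits (degrees/s): [136.94, 136.94, 172.46, 180, 180, 180].

## Interface

Orientations are given as [roll, pitch, yaw] about the fixed x, y, z axes, in that order (R = Rz(yaw) Ry(pitch) Rx(roll)).
In Python, from plant import get_obs, eyes, ctrl, spotter gives the robot as it stands.
- The arm moves only by the shell command python3 -m crank 'ROWS'. ROWS is JSON, one flat list of numbers, 7 for each row, row after row: the turn, a rotation vector about the tool's x, y, z in rad, then the shift along the tool's x, y, z in mm, then the opening, from 0 (shut) to 1 (fully open). A call has 1 to 5 rows; each row shifts and turns the commanded pose from where the row before left it, along the tool's axes as they then stand; what a row does not reach is not made up. A row lasts 1/8 s, in which the tool goes at most 62.5 mm and 10.7 degrees, less where a joint would pass 70% of its speed; a pose out of reach is approached as far as the arm can. A call is refused whole if a number of a shift passes 62.5 or a number of a turn 0.188, either way. A call with a gripper value outside its range is refused whole. The fingers move at their own pace and stop on an object; the grip force is fixed at half the most. Time passes only in rows, so rows that do not move let the fingers close. It gives the time, the measured TCP pose, the force, the opening and the grip force at its end, in the units of the state.
- get_obs(): the state, without advancing time (a new reading comes with each control period).
- eyes.snapshot(name): name is "scene" or "side" or "wrist"; returns the picture (420x560x3 uint8, blue, green, red); there is no depth.
- eyes.camera_model(name): a dict with "fx", "fy", "cx", "cy" (pixels), "extrinsics" (4x4, takes a point from camera to world coordinates). Camera axes: x right, y down, z forward; pixel columns grow to the right and rows downward; lengths in m; the calibration is good to about 2 mm. A picture is of the moment at which its call begins: read the wrist's pose just before it. camera_model takes no time and is no camera call; for the wrist camera it gives the pose at the moment of the call.
- ctrl.close_job(): hands the job in; it is judged then, once.
Trained networks look in the newest picture that a camera, given by its name, has taken for a name from the list of things; names that differ only in an ending like _2 or _b are one class to them, and where a whole thing is asked for, a point or a joint stands for the part that bears it (a point fixed in the world has none). Each returns a list of dicts, best first, with "p" (0 to 1); they miss things now and then, are a little off and sometimes report something else, mostly with a low value. They report only what shows in the picture. A call takes as long as a camera call.
- spotter.outline_of(camera, target): "region" (420x560 bool, what is visible of it) and "rect" ([left, top, width, height] in pixels, round what is visible of it).
- spotter.place_of(camera, target): "location" ([column, row] in pixels: a listed point, or the origin of a listed thing).
The state is a dict: "clock": time; "joint_pos": joint angles; "qvel": joint speeds; "tau": joint torques, N m; "tool_pos": TCP position; "orientation": TCP orientation; "force": force on the tool from outside, world axes, zero at the start; "moment": the same for the moment, N m; "opening": finger opening in m; "gripper_force": force on a finger pad.
Only numpy, scipy, OpenCV 4.12 (cv2) and the standard library are available. Lean on these libraries where they do the work, as an engineer would, in place of code of your own. Each camera call takes 0.05 s, during which the arm holds its last target. There are 200 camera calls.

## Working session

There is one attempt and no reset: what is moved stays moved. The work goes in short steps, Python scripts to look and compute and a shell command to move; the robot and the scene stay as the last step left them, time stands still between calls to the robot, and variables do not carry over. Pictures are saved under pics/ and viewed, at most 12 in all, crops included, and the job is handed in when it is done.

```bash
mkdir -p pics; cat > h.py <<'E'
import numpy as np, cv2
from plant import get_obs, eyes, ctrl, spotter
def ray(cam,uv):
    m=eyes.camera_model(cam);T=np.array(m["extrinsics"])
    d=T[:3,:3]@np.array([(uv[0]-m["cx"])/m["fx"],(uv[1]-m["cy"])/m["fy"],1]);return T[:3,3],d/np.linalg.norm(d)
def atz(cam,uv,z):
    o,d=ray(cam,uv);return o+d*(z-o[2])/d[2]
def tri(obs):
    A=0;b=0
    for c,uv in obs:
        o,d=ray(c,uv);P=np.eye(3)-np.outer(d,d);A=A+P;b=b+P@o
    x=np.linalg.solve(A,b);return x
E
python3 - <<'E'
from h import *
np.set_printoptions(precision=4,suppress=True)
ims=[]
Z=dict(unit=0,carrier_tail=.064,cover_fin=.0895,station_mark=.064,head_edge=.155,bottle=0,tip_box=0,dish_stack=0)
for c in("scene","side"):
    im=eyes.snapshot(c);cv2.imwrite(f"pics/{c}0.png",im)
    for n,z in Z.items():
        r=spotter.place_of(c,n)
        for q in r[:2]: print(c,n,round(q["p"],2),np.round(q["location"],1),atz(c,q["location"],z))
print(get_obs())
E
```

```text
scene unit 0.77 [313.3 219. ] [0.5587 0.158  0.    ]
scene unit 0.72 [141.2 255.7] [ 0.6244 -0.4297  0.    ]
scene carrier_tail 0.72 [267.  218.2] [ 0.5949 -0.0129  0.064 ]
scene cover_fin 0.86 [293.  204.5] [0.5722 0.0797 0.0895]
scene station_mark 0.73 [306.5 204.5] [0.5514 0.1324 0.064 ]
scene head_edge 0.74 [310.  184.8] [0.5606 0.1378 0.155 ]
scene tip_box 0.85 [292.  269.6] [0.7775 0.0316 0.    ]
scene dish_stack 0.8 [143.6 254.3] [ 0.6195 -0.4221  0.    ]
side unit 0.91 [319.2 261.7] [0.5482 0.1552 0.    ]
side unit 0.53 [313.8 241.8] [0.5054 0.065  0.    ]
side carrier_tail 0.68 [311.4 220.5] [0.4939 0.0333 0.064 ]
side carrier_tail 0.61 [274.3 224.5] [ 0.6067 -0.0169  0.064 ]
side cover_fin 0.58 [302.3 228.6] [0.5613 0.079  0.0895]
side cover_fin 0.55 [318.5 260.5] [0.6068 0.2299 0.0895]
side station_mark 0.68 [314.3 243.2] [0.5534 0.134  0.064 ]
side head_edge 0.82 [311.  220.2] [0.5635 0.1287 0.155 ]
side bottle 0.97 [446.5 296.6] [0.3289 0.4865 0.    ]
side tip_box 0.72 [241.4 265.8] [0.7621 0.0341 0.    ]
side dish_stack 0.58 [216.3 184.6] [ 0.6181 -0.4292  0.    ]
{'clock': 0.9, 'joint_pos': array([ 16.5073,  20.5439,   0.6818,  -0.0023, -70.1335, -16.5091]), 'qvel': array([ 0.0959,  0.0633, -0.0388,  0.0288,  0.0772, -0.0042]), 'tau': array([  0.0012, -58.2356,  29.33  ,   7.0026,   0.0126,   0.    ]), 'tool_pos': array([0.675 , 0.    , 0.1955]), 'orientation': array([-179.9964,    0.0034,  -90.0026]), 'force': array([0.3175, 0.6745, 0.1405]), 'moment': array([0.0101, 0.0034, 0.0268]), 'gripper_force': 0.0, 'opening': 0.08765960729296995}
```

View pics/scene0.png

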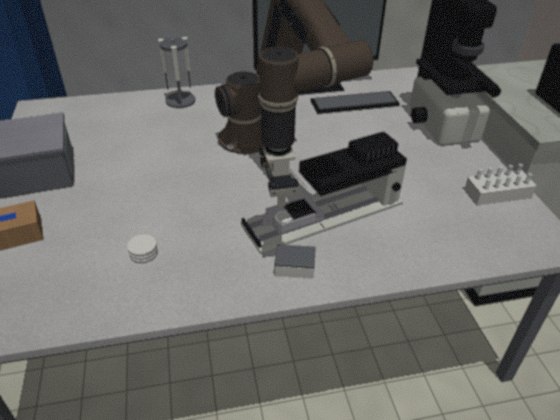

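View pics/side0.png

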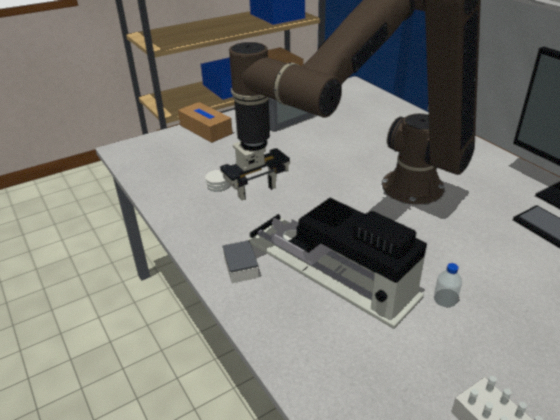

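```bash
python3 - <<'E'
from h import *
np.set_printoptions(precision=4,suppress=True)
c="wrist"
im=eyes.snapshot(c);cv2.imwrite("pics/w0.png",im)
print(eyes.camera_model(c))
for n,z in dict(carrier_tail=.064,cover_fin=.0895,station_mark=.064,head_edge=.155,unit=0,tip_box=0).items():
    for q in spotter.place_of(c,n)[:2]: print(n,round(q["p"],2),np.round(q["location"],1),atz(c,q["location"],z))
for s in("scene","side"):
  for uv in ([252,232],[246,218],[263,245],[402,203],[300,183],[360,192]) if s=="scene" else ([253,233],[278,218],[302,204],[326,248]): print(s,uv,atz(s,uv,.038))
E
```

```text
{'fx': 298.69637305567903, 'fy': 298.69637305567903, 'cx': 282.45150245313783, 'cy': 212.42633141795088, 'extrinsics': array([[-1.    , -0.0009,  0.0005,  0.676 ],
       [-0.0008,  0.9684,  0.2493, -0.0661],
       [-0.0007,  0.2493, -0.9684,  0.3832],
       [ 0.    ,  0.    ,  0.    ,  1.    ]])}
carrier_tail 0.88 [354.5 182.9] [ 0.5986 -0.0169  0.064 ]
station_mark 0.68 [381.7 306.5] [0.5569 0.1325 0.064 ]
head_edge 0.48 [355.6 184.5] [ 0.6198 -0.0297  0.155 ]
unit 0.66 [367.1 294.3] [0.5554 0.1528 0.    ]
tip_box 0.87 [212.1 216. ] [0.7696 0.0375 0.    ]
scene [252, 232] [ 0.6235 -0.0685  0.038 ]
scene [246, 218] [ 0.5512 -0.0769  0.038 ]
scene [263, 245] [ 0.6902 -0.0442  0.038 ]
scene [402, 203] [0.5779 0.4723 0.038 ]
scene [300, 183] [0.3972 0.1478 0.038 ]
scene [360, 192] [0.4903 0.3474 0.038 ]
side [253, 233] [ 0.6716 -0.0464  0.038 ]
side [278, 218] [ 0.5602 -0.0697  0.038 ]
side [302, 204] [ 0.4463 -0.0918  0.038 ]
side [326, 248] [0.5181 0.1488 0.038 ]
```

View pics/w0.png

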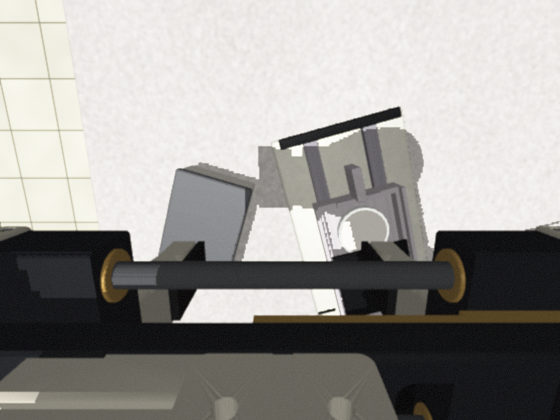

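Wrist view: end block from (280,145) to (400,110), so the yaw is about 16°. Tail rib is near (353,182), agreeing with the networks. Turn and lean first.

```bash
python3 -m crank '[0,0,-0.142,0,0,0,1, 0,0,-0.142,0,20,0,1, 0,-0.175,0,0,30,0,1, 0,-0.175,0,0,0,0,1, 0,-0.175,0,0,0,0,1]'; python3 -m crank '[0,-0.175,0,0,0,0,1, 0,0,0,0,0,0,1]'
cat > look.py <<'E'
from h import *
import sys
np.set_printoptions(precision=4,suppress=True)
s=get_obs();print(s["tool_pos"],s["orientation"],s["clock"])
im=eyes.snapshot("wrist");cv2.imwrite(sys.argv[1],im)
for n,z in dict(carrier_tail=.064,cover_fin=.0895,station_mark=.064,head_edge=.155,unit=0).items():
    for q in spotter.place_of("wrist",n)[:2]: print(n,round(q["p"],2),np.round(q["location"],1),atz("wrist",q["location"],z))
E
python3 look.py pics/w1.png
```

```text
clock: 1.88
tool_pos: [0.6272, -0.0108, 0.1976]
orientation: [-179.7, 30.3, -73.5]
force: [-0.0, -0.4, -1.1]
opening: 0.0875
gripper_force: 0.0
clock: 2.12
tool_pos: [0.6261, -0.0146, 0.1914]
orientation: [179.5, 40.4, -74.3]
force: [0.6, -0.6, -0.4]
opening: 0.0876
gripper_force: 0.0
[ 0.6261 -0.0146  0.1914] [179.5452  40.3854 -74.3474] 2.125
carrier_tail 0.85 [312.7 123.3] [ 0.5983 -0.0134  0.064 ]
cover_fin 0.59 [303.4 212.9] [0.5708 0.0945 0.0895]
station_mark 0.62 [305.1 219.6] [0.5497 0.144  0.064 ]
head_edge 0.83 [304.  275.9] [0.5602 0.1301 0.155 ]
unit 0.84 [300.4 190. ] [0.5493 0.1587 0.    ]
```

View pics/w1.png

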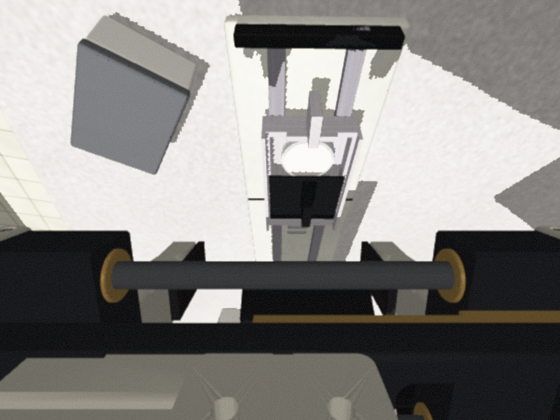

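View: rib at (315,118), cover black (270..343, 177..219), fin top spanning about (308,180..227), index lines (256,199)/(350,199), end block (236,25)–(403,27).

```bash
python3 - <<'E'
from h import *
np.set_printoptions(precision=4,suppress=True)
w="wrist"
for n,uv,z in [("blkL",(236,25),.038),("blkR",(403,27),.038),("idxL",(256,199),.018),("idxR",(350,199),.018),("covrearL",(270,177),.0615),("covrearR",(343,177),.0615),("covfrontL",(270,219),.0615),("covfrontR",(343,219),.0615),("finfront top",(307,227),.1005),("finrear top",(309,182),.1005),("ribrear",(315,93),.080),("ribfront",(315,118),.08)]:
    print(n,atz(w,uv,z))
im=eyes.snapshot(w);cv2.imwrite("pics/w1c.png",cv2.resize(im[70:260,225:395],None,fx=3.1,fy=3.1,interpolation=cv2.INTER_CUBIC))
E
```

```text
blkL [ 0.682  -0.0624  0.038 ]
blkR [ 0.5538 -0.0988  0.038 ]
idxL [0.6144 0.1777 0.018 ]
idxR [0.4782 0.137  0.018 ]
covrearL [0.6172 0.0775 0.0615]
covrearR [0.5358 0.0532 0.0615]
covfrontL [0.5955 0.1616 0.0615]
covfrontR [0.4976 0.1323 0.0615]
finfront top [0.5613 0.1097 0.1005]
finrear top [0.588  0.0318 0.1005]
ribrear [ 0.6121 -0.0489  0.08  ]
ribfront [ 0.6033 -0.0266  0.08  ]
```

View pics/w1c.png

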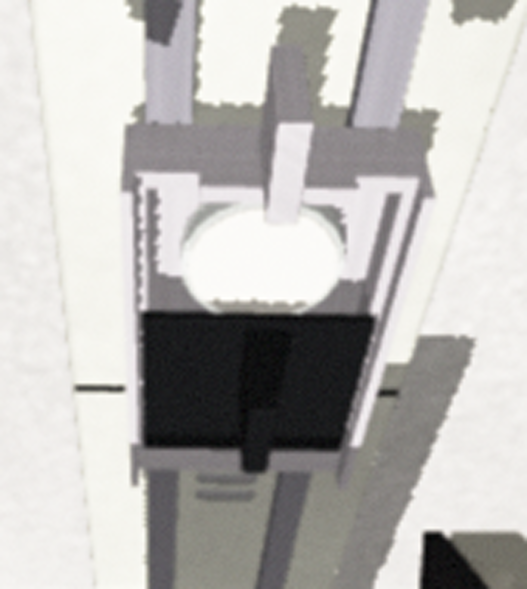

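```bash
python3 - <<'E'
from h import *
np.set_printoptions(precision=4,suppress=True)
w="wrist";a=np.radians(16.4);u=np.array([-np.sin(a),np.cos(a),0]);x=np.array([np.cos(a),np.sin(a),0]);o=np.array([.551,.157,0])
for n,uv,z in [("finr",(309.5,202),.1005),("finf",(307.5,222),.1005),("ribr",(319.5,109),.08),("ribf",(316,142),.08),("covr",(308,171),.0615),("covf",(304,214),.0615),("idxL",(249.5,195),.018),("idxR",(353,197),.018)]:
    p=atz(w,uv,z);print(n,p,"unit x,y",x@(p-o),u@(p-o))
s=get_obs();p=s["tool_pos"];print(p,s["orientation"])
from scipy.spatial.transform import Rotation as R
r=R.from_euler("xyz",s["orientation"],degrees=True).as_matrix()
g=p-.019*r[:,2];f=np.array([.571,.083,.0895])
print("to fin in tool mm",r.T@(f-g)*1e3)
E
```

```text
finr [0.576  0.0622 0.1005] unit x,y -0.002796390486825524 -0.09796013077221064
finf [0.5645 0.0994 0.1005] unit x,y -0.003316114013641332 -0.05906176298900116
ribr [ 0.6029 -0.036   0.08  ] unit x,y -0.004671291337532905 -0.19984219556247057
ribf [ 0.5924 -0.0016  0.08  ] unit x,y -0.005032296154118191 -0.16387202837633882
covr [0.5783 0.0555 0.0615] unit x,y -0.0025064145546060557 -0.10504578164026399
covf [0.5539 0.1366 0.0615] unit x,y -0.0029876663973207374 -0.020347966989634127
idxL [0.6257 0.1712 0.018 ] unit x,y 0.07563977901416227 -0.007428623360001861
idxR [0.476  0.1315 0.018 ] unit x,y -0.07913221230125529 -0.003321092540900643
[ 0.6264 -0.0099  0.1969] [-179.8456   40.0084  -73.503 ]
to fin in tool mm [-11.2557  27.1323 168.6069]
```

```bash
python3 -m crank '[0,0,0,-5,13,40,0.5, 0,0,0,-5,14,40,0.5, 0,0,0,0,0,35,0.5, 0,0,0,0,0,0,0.5, 0,0,0,0,0,0,0.5]'
cat > to.py <<'E'
from h import *
import sys
from scipy.spatial.transform import Rotation as R
f=np.array(eval(sys.argv[1]))
s=get_obs();p=s["tool_pos"]
r=R.from_euler("xyz",s["orientation"],degrees=True).as_matrix()
print("grasp",p-.019*r[:,2],"to go tool mm",np.round(r.T@(f-p+.019*r[:,2])*1e3,1))
E
python3 to.py .5703,.0808,.0895; python3 look.py pics/w2.png
```

```text
clock: 3.1
tool_pos: [0.5781, 0.0599, 0.1151]
orientation: [-179.9, 40.0, -73.6]
force: [0.0, -0.2, -0.1]
opening: 0.0461
gripper_force: 0.0
grasp [0.58150144 0.04813357 0.12965093] to go tool mm [-0.6  1.6 52.9]
[0.5781 0.0599 0.1151] [-179.8743   40.0263  -73.5543] 3.1
carrier_tail 0.67 [282.3 227. ] [0.5619 0.1204 0.064 ]
carrier_tail 0.56 [289.   86.1] [ 0.5985 -0.0177  0.064 ]
cover_fin 0.84 [283.9 226.9] [0.5719 0.0815 0.0895]
station_mark 0.57 [281.9 235.3] [0.5581 0.1342 0.064 ]
unit 0.95 [281.4 194. ] [0.5544 0.1485 0.    ]
```

View pics/w2.png

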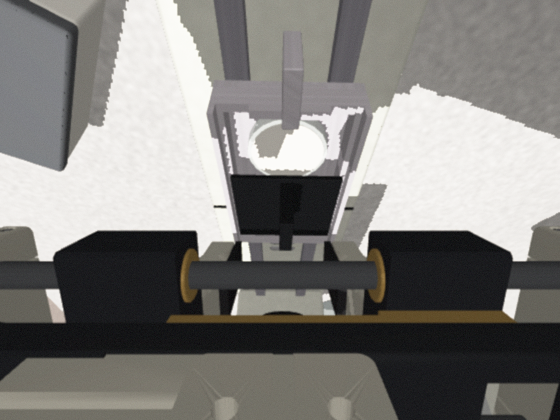

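Fin at (287,230), centred between the fingers (fingers near columns 220 and 345) and agreeing with the estimate. Descend and grip.

```bash
python3 -m crank '[0,0,0,0,0,26,0.5, 0,0,0,0,1,26,0.5, 0,0,0,0,0,0,0.5, 0,0,0,0,0,0,0, 0,0,0,0,0,0,0]' ; python3 -m crank '[0,0,0,0,0,0,0, 0,0,0,0,0,0,0]'; python3 to.py .5703,.0808,.0895
```

```text
clock: 4.03
tool_pos: [0.568, 0.0908, 0.075]
orientation: [-179.9, 40.1, -73.7]
force: [-0.4, -0.7, 0.4]
opening: 0.0293
gripper_force: 0.0
clock: 4.28
tool_pos: [0.5663, 0.0911, 0.0744]
orientation: [179.9, 40.1, -73.8]
force: [-9.6, -4.2, 5.0]
opening: 0.0096
gripper_force: 18.2
grasp [0.56976118 0.07931436 0.08897069] to go tool mm [-1.3 -0.9  0.4]
```

```bash
python3 -m crank '[0,0,0,7.66,0,-6.43,0, 0,0,0,7.66,0,-6.43,0, 0,0,0,7.66,0,-6.43,0, 0,0,0,7.66,0,-6.43,0, 0,0,0,0,0,0,0]';python3 -m crank '[0,0,0,4.6,0,-3.86,0,0,0,0,2.3,0,-1.93,0,0,0,0,0,0,0,0]'; python3 to.py .5703,.0808,.0895; python3 look.py pics/w3.png
```

```text
clock: 4.9
tool_pos: [0.5771, 0.0514, 0.0744]
orientation: [179.8, 40.1, -73.8]
force: [-6.1, -2.3, 7.0]
opening: 0.0089
gripper_force: 30.0
clock: 5.28
tool_pos: [0.5793, 0.0432, 0.0744]
orientation: [179.8, 40.2, -73.8]
force: [-6.8, -2.4, 5.8]
opening: 0.0086
gripper_force: 30.0
grasp [0.58275811 0.0314239  0.08896299] to go tool mm [-39.2  -1.9  32.4]
[0.5793 0.0432 0.0744] [179.7818  40.1559 -73.8005] 5.275
carrier_tail 0.78 [284.1 158.9] [ 0.5976 -0.0185  0.064 ]
cover_fin 0.64 [279.8 251. ] [0.5855 0.0313 0.0895]
station_mark 0.93 [279. 278.] [0.5587 0.1281 0.064 ]
unit 0.84 [277.1 230.8] [0.5554 0.1484 0.    ]
unit 0.25 [ 6.7 92.3] [0.7674 0.0349 0.    ]
```

View pics/w3.png

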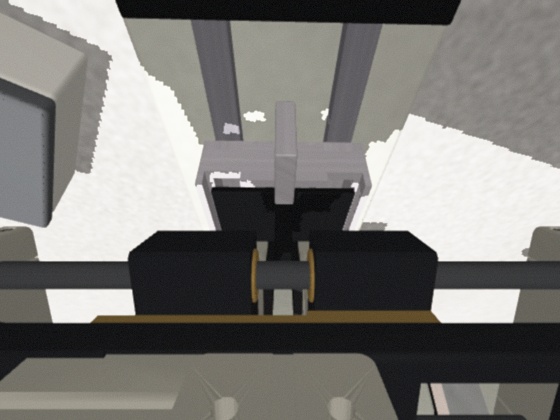

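The cover's rear edge (row 188) is nearly at the rear wall and the rib is unmoved. Pull the rest of the way onto the stop.

```bash
for i in 1 2; do python3 -m crank '[0,0,0,1.5,0.3,-1.3,0,0,0,0,1.5,0.3,-1.3,0,0,0,0,1.5,0,-1.3,0,0,0,0,0,0,0,0]'; done; python3 to.py .5703,.0808,.0895; python3 look.py pics/w4.png
```

```text
clock: 6.08
tool_pos: [0.5808, 0.0375, 0.0745]
orientation: [179.8, 40.1, -73.8]
force: [-5.6, -1.9, 5.1]
opening: 0.009
gripper_force: 30.0
clock: 6.58
tool_pos: [0.5823, 0.032, 0.0744]
orientation: [179.9, 40.1, -73.8]
force: [-5.3, -1.6, 4.5]
opening: 0.0089
gripper_force: 30.0
grasp [0.58572766 0.02025204 0.0889708 ] to go tool mm [-48.1  -2.2  39.9]
[0.5823 0.032  0.0744] [179.8866  40.1448 -73.7681] 6.575
carrier_tail 0.85 [282.4 174. ] [ 0.5982 -0.0187  0.064 ]
cover_fin 0.97 [278.3 249.9] [0.5897 0.0191 0.0895]
cover_fin 0.19 [283.1 173.2] [ 0.6059 -0.0457  0.0895]
station_mark 0.63 [279.  283.2] [0.5584 0.1288 0.064 ]
unit 0.8 [277.3 237.4] [0.5546 0.1509 0.    ]
```

```bash
for i in 1 2; do python3 -m crank '[0,0,0,1.5,0.3,-1.3,0,0,0,0,1.5,0,-1.3,0,0,0,0,1.5,0,-1.3,0,0,0,0,0,0,0,0]'; done; python3 look.py pics/w5.png
```

```text
clock: 7.38
tool_pos: [0.5838, 0.0264, 0.0745]
orientation: [179.9, 40.1, -73.8]
force: [-6.7, -0.0, 4.5]
opening: 0.0089
gripper_force: 30.0
clock: 7.88
tool_pos: [0.5854, 0.0205, 0.0745]
orientation: [179.9, 40.1, -73.8]
force: [-5.3, -1.7, 3.6]
opening: 0.0092
gripper_force: 30.0
[0.5854 0.0205 0.0745] [179.9193  40.1228 -73.7659] 7.875
carrier_tail 0.85 [284.4 172.3] [ 0.6007 -0.0317  0.064 ]
cover_fin 0.91 [280.2 253.3] [0.5905 0.0115 0.0895]
station_mark 0.8 [277.  288.1] [0.5601 0.1299 0.064 ]
head_edge 0.31 [ 29.7 123. ] [ 0.6501 -0.1245  0.155 ]
unit 0.7 [277.8 240.5] [0.5554 0.1459 0.    ]
```

View pics/w5.png

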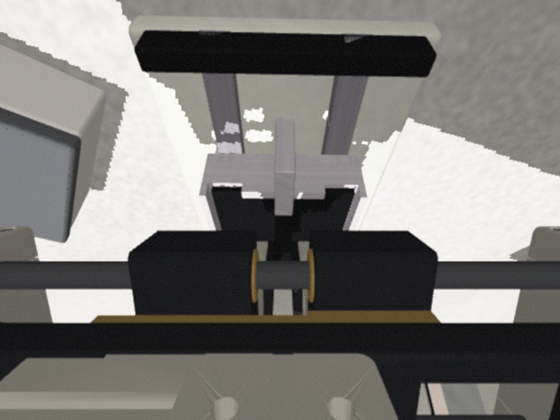

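The rib stayed at row 172 while the tool moved 12 mm, so the carrier is now being dragged and the cover is on its stop. Release and shift back over the tail rib.

```bash
python3 -m crank '[0,0,0,0,0,0,0.5,0,0,0,0,0,0,0.5,0,0,0,-3,0,-4,0.5,0,0,0,11.5,0,-9.6,0.5,0,0,0,11.5,0,-9.6,0.5]';  python3 -m crank '[0,0,0,15.3,0,-12.9,0.5,0,0,0,0,0,0,0.5]'; python3 to.py .6027,-.0375,.066;python3 look.py pics/w6.png
```

```text
clock: 8.8
tool_pos: [0.5949, -0.0091, 0.0795]
orientation: [-180.0, 40.1, -73.7]
force: [-0.1, 0.5, 0.2]
opening: 0.0434
gripper_force: 0.0
clock: 9.05
tool_pos: [0.6005, -0.0295, 0.0786]
orientation: [180.0, 40.1, -73.9]
force: [-0.9, -0.7, -0.4]
opening: 0.0433
gripper_force: 0.0
grasp [ 0.60390743 -0.04121705  0.09316919] to go tool mm [14.5  0.1 23.3]
[ 0.6005 -0.0295  0.0786] [179.9592  40.0899 -73.8693] 9.05
carrier_tail 0.68 [284.6 223.4] [ 0.599  -0.0258  0.064 ]
carrier_tail 0.21 [279.8 279. ] [0.5755 0.0692 0.064 ]
cover_fin 0.81 [281.4 277.5] [0.5913 0.0088 0.0895]
cover_fin 0.52 [ 72.6 171.1] [ 0.7101 -0.076   0.0895]
unit 0.91 [279.  259.1] [0.5529 0.1535 0.    ]
```

View pics/w6.png

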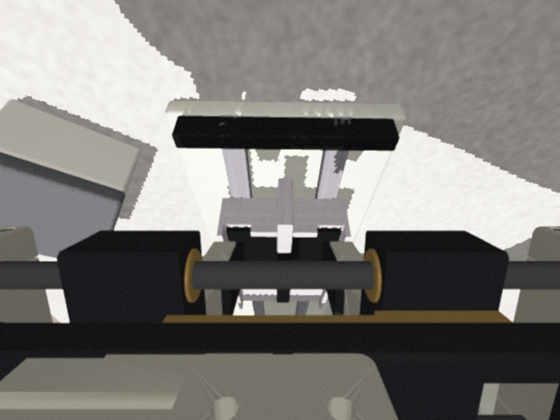

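```bash
python3 - <<'E'
from h import *
for uv in((285,225),(285,252)): print(atz("wrist",uv,.08))
E
```

```text
[ 0.60488983 -0.04578678  0.08      ]
[ 0.59483153 -0.01232975  0.08      ]
```

```bash
python3 -m crank '[0,0,0,6,0,12,0.5,0,0,0,6,0,13,0.5,0,0,0,0,0,0,0.5,0,0,0,0,0,0,0,0,0,0,0,0,0,0]'; python3 -m crank '[0,0,0,0,0,0,0,0,0,0,0,0,0,0]'; python3 to.py .6016,-.0348,.066
```

```text
clock: 9.98
tool_pos: [0.5983, -0.0206, 0.0527]
orientation: [-180.0, 40.1, -73.7]
force: [-0.5, 0.5, 0.4]
opening: 0.0294
gripper_force: 0.0
clock: 10.22
tool_pos: [0.5965, -0.021, 0.0527]
orientation: [179.8, 40.1, -73.8]
force: [-6.7, -5.7, 4.7]
opening: 0.0092
gripper_force: 20.0
grasp [ 0.59996661 -0.03276371  0.06720057] to go tool mm [ 2.6 -1.  -0.6]
```

```bash
python3 -m crank '[0,0,0,-7.66,0.7,6.43,0,0,0,0,-11.5,0.7,9.65,0,0,0,0,-15.3,0,12.86,0,0,0,0,-15.3,0,12.86,0,0,0,0,-7.66,0,6.43,0]'; python3 to.py .5999,-.029,.0672; python3 -m crank '[0,0,0,-11.5,0,9.65,0,0,0,0,-11.5,0,9.65,0,0,0,0,-11.5,0,9.65,0,0,0,0,0,0,0,0]'; python3 look.py pics/w7.png;  python3 to.py .5999,-.029,.0672
```

```text
clock: 10.85
tool_pos: [0.5772, 0.0506, 0.0527]
orientation: [-179.8, 39.9, -73.7]
force: [4.9, -4.1, -1.0]
opening: 0.0094
gripper_force: 30.0
grasp [0.58060714 0.03888803 0.06723063] to go tool mm [ 54.1   0.4 -45.3]
clock: 11.35
tool_pos: [0.5651, 0.0955, 0.0528]
orientation: [-179.7, 40.1, -73.6]
force: [7.2, 2.9, -4.3]
opening: 0.0091
gripper_force: 29.9
[0.5651 0.0955 0.0528] [-179.7171   40.056   -73.6258] 11.35
carrier_tail 0.88 [280.6 245.7] [0.5707 0.0838 0.064 ]
cover_fin 0.73 [276.3 306.4] [0.5634 0.1188 0.0895]
station_mark 0.64 [280.  276.5] [0.5584 0.1284 0.064 ]
head_edge 0.65 [281.1 219.6] [ 0.6147 -0.073   0.155 ]
unit 0.65 [280.6 220.7] [0.5525 0.1494 0.    ]
grasp [0.56842732 0.08371993 0.06728086] to go tool mm [ 89.5   1.2 -75.3]
```

View pics/w7.png

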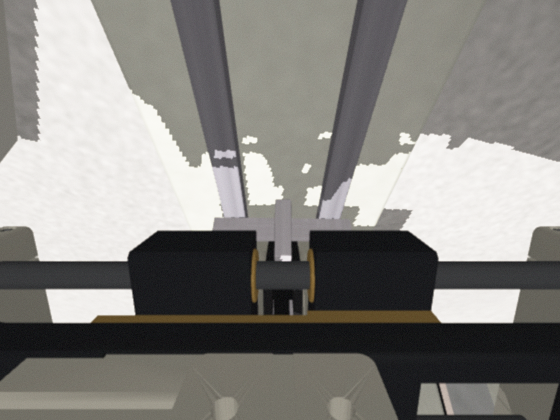

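```bash
python3 -m crank '[0,0,0,-6.1,-0.7,5.15,0,0,0,0,-6.1,-0.5,5.15,0,0,0,0,-6.1,0,5.15,0,0,0,0,0,0,0,0]'; for i in 1 2 3 ; do python3 -m crank '[0,0,0,-1.53,0,1.29,0,0,0,0,0,0,0,0]' | egrep 'pos|^force'; done;  python3 to.py .5999,-.029,.0672
```

```text
clock: 12.15
tool_pos: [0.559, 0.1181, 0.0527]
orientation: [-179.8, 40.1, -73.7]
force: [5.1, 2.0, -4.8]
opening: 0.0092
gripper_force: 29.9
tool_pos: [0.5585, 0.1196, 0.0527]
force: [5.8, -0.3, -2.5]
tool_pos: [0.558, 0.1215, 0.0527]
force: [5.3, 2.2, -1.5]
tool_pos: [0.5576, 0.1235, 0.0527]
force: [4.4, 0.1, -3.3]
grasp [0.5609244  0.11169883 0.06726846] to go tool mm [111.8   1.8 -93.9]
```

```bash
for i in 1 2 3 4; do python3 -m crank '[0,0,0,-1.53,0,1.29,0,0,0,0,0,0,0,0]' | egrep 'pos|^force'; done
```

```text
tool_pos: [0.557, 0.1254, 0.0527]
force: [5.8, 0.3, -2.8]
tool_pos: [0.5565, 0.1271, 0.0527]
force: [6.1, 0.1, -2.3]
tool_pos: [0.5563, 0.1279, 0.0527]
force: [6.6, -4.2, -2.4]
tool_pos: [0.556, 0.1293, 0.0527]
force: [6.1, -5.4, -1.6]
```

```bash
for i in 1 2 3 4; do python3 -m crank '[0,0,0,-1.53,0,1.29,0,0,0,0,0,0,0,0]' | egrep 'pos|^force'; done; python3 to.py .5999,-.029,.0672
```

```text
tool_pos: [0.5552, 0.1321, 0.0527]
force: [5.1, -2.3, -3.2]
tool_pos: [0.5544, 0.1348, 0.0527]
force: [6.0, 1.7, -2.4]
tool_pos: [0.5537, 0.1376, 0.0528]
force: [5.1, 4.2, -3.9]
tool_pos: [0.553, 0.1403, 0.0528]
force: [5.8, 7.8, -4.5]
grasp [0.556338   0.12850872 0.06730358] to go tool mm [ 124.9    2.1 -105.3]
```

```bash
for i in 1 2; do python3 -m crank '[0,0,0,-0.77,0,0.64,0,0,0,0,0,0,0,0]' | egrep 'pos|^force'; done
```

```text
tool_pos: [0.5527, 0.1411, 0.0528]
force: [6.1, 6.1, -4.5]
tool_pos: [0.5526, 0.1415, 0.0527]
force: [6.6, 3.2, -3.8]
```

```bash
python3 -m crank '[0,0,0,-0.77,0,0.64,0,0,0,0,0,0,0,0]' | egrep 'pos|^force'; python3 look.py pics/w8.png; python3 - <<'E'
from h import *
for c in("scene","side"):
  im=eyes.snapshot(c);cv2.imwrite(f"pics/{c}8.png",im)
E
```

```text
tool_pos: [0.5525, 0.142, 0.0527]
force: [6.4, 1.2, -4.1]
[0.5525 0.142  0.0527] [-179.7634   40.0631  -73.6591] 15.65
carrier_tail 0.97 [279.3 245.4] [0.559  0.1301 0.064 ]
cover_fin 0.74 [279.4 310.1] [0.5468 0.172  0.0895]
station_mark 0.82 [279.9 248.2] [0.5577 0.1334 0.064 ]
unit 0.94 [279.4 186.2] [0.5542 0.1492 0.    ]
```

View pics/w8.png

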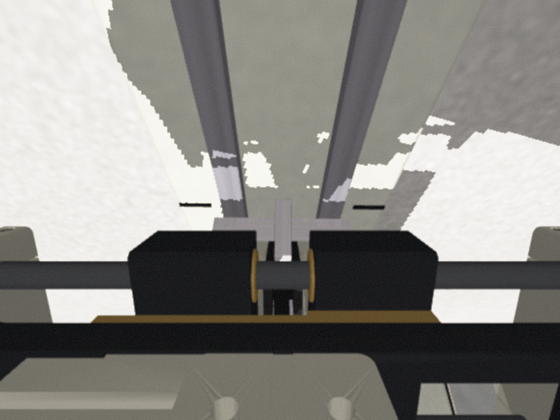

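The index lines (rows 205–207) and the travel of 169 mm both match the station. The force pattern also fits: it rises, pulls in, then drops to near zero. Release and retreat.

```bash
python3 -m crank '[0,0,0,0,0,0,0.4,0,0,0,0,0,0,0.4,0,0,0,0,0,0,0.4,0,0,0,8,0,-10,0.4,0,0,0,15,0,-30,0.4]'; python3 -m crank '[0,0,0,15,0,-50,0.4,0,0,0,15,0,-50,0.4,0,0,0,0,0,0,0.4,0,0,0,0,0,0,0.4]'; python3 look.py pics/w9.png
```

```text
clock: 16.68
tool_pos: [0.5619, 0.0999, 0.0682]
orientation: [179.9, 40.2, -73.7]
force: [0.2, 0.9, -0.2]
opening: 0.035
gripper_force: 0.0
clock: 17.18
tool_pos: [0.5868, 0.0158, 0.1253]
orientation: [180.0, 40.1, -73.8]
force: [-0.3, 0.6, 0.5]
opening: 0.0352
gripper_force: 0.0
[0.5868 0.0158 0.1253] [179.9685  40.1435 -73.81  ] 17.175
carrier_tail 0.78 [279.2 248.7] [0.5559 0.137  0.064 ]
cover_fin 0.71 [276.9 284.9] [0.5468 0.1789 0.0895]
station_mark 0.96 [276.1 246.5] [0.5607 0.1334 0.064 ]
unit 0.89 [278.6 208.6] [0.5542 0.1486 0.    ]
```

View pics/w9.png

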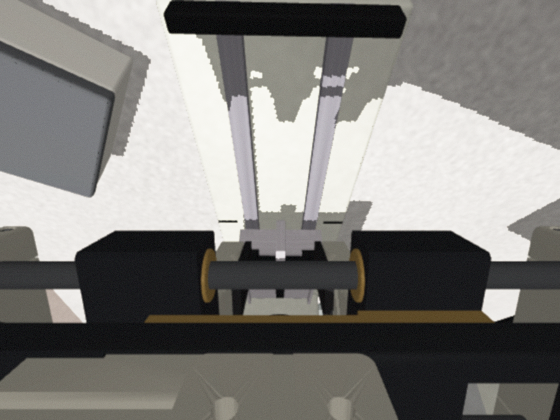

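The carrier is at the index lines: tail (279,249) against station mark (276,247). The fin is still about 43 mm ahead of the rib, as it was when shut. The gripper is clear.

```bash
python3 -c "
from plant import ctrl;print(ctrl.close_job())"
```

```text
the job is handed in; nothing more can be done
None
```

I shut the cover in the loading zone, pushed the carrier until it dropped into the station detent, released it with the cover still shut, and handed the job in at about 17 s; no verdict was shown.

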